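# Load the battery stick-pack jig

## Robot

A 6-joint arm with a two-finger parallel gripper is mounted at the origin on the work surface. World frame = base frame: x ahead of the robot, y to its left, z up, the work surface at z = 0. Lengths are in m, angles in degrees, forces in N, time in s.
With the tool pointing down it reaches from about 0.3 to 0.75 m from the base axis. Payload 8.5 kg.
Tool frame: the origin (TCP) lies on the centre line of the jaws, within the pads' length; the fingertips stand 11 mm ahead of it and the grasp point (between the pads) lies 8 mm behind it; z points along the fingers, y is the line along which they close (so a half turn about z gives the same grasp; the last joint's range is limited). The gripper opens to 85 mm and grips with 20 to 120 N. Pads are 22 mm wide; open, the fingers measure 114 mm over their backs; the gripper's body (76 mm by 85 mm) begins 54 mm behind the grasp point. The pads swing forward as they close: fully open they stand 13 mm farther back than shut.
Start: joints at [-75.418, 21.807, 74.336, -0, 83.858, -12.336], TCP at [0.249, -0.49, 0.242] pointing down, gripper open.
Joint ranges: [-178.18, 178.18], [-50.72, 133.34], [12.68, 142.11], [-81.47, 261.47], [9.98, 163.14], [-165.26, 165.26]. Speed limits (degrees/s): [136.94, 136.94, 180, 180, 180, 180].

## Interface

Orientations are given as a 3x3 rotation matrix whose columns are the frame's x, y, z axes.
In Python, from rig import env, cam, ticket, observe gives the robot as it stands (env), with the cameras (cam), the readings as plain functions and the job (ticket).
- The arm moves only by the shell command python3 nudge.py 'ROWS' [FORCE]. ROWS is 1 to 10 rows, one to a line, with the numbers parted by spaces; each row has 5 numbers: dx, dy, dz in m, then a turn about the tool's z in degrees, then the finger opening in m; each row shifts and turns the commanded pose from where the row before left it, along the tool's axes as they then stand; what a row does not reach is not made up. A row lasts 1/10 s, in which the tool goes at most 0.05 m and 8.59 degrees, less where a joint would pass 70% of its speed; a pose out of reach is approached as far as the arm can. The fingers move at their own pace and stop on an object; FORCE is the grip in N (left out, the last holds). Time passes only in rows, so rows that do not move let the fingers close. It prints the time, the measured TCP pose, the force, the opening and the grip force at its end. Input that does not fit is refused with a message, and nothing moves.
- observe(): the state, without advancing time (a new reading comes with each control period).
- cam.get_image(name): name is "side" or "top" or "wrist"; returns a dict with "pixels" (420x560x3 uint8, red, green, blue), "K" (3x3 intrinsics, pixels), "extrinsics" (4x4, takes a point from world to camera coordinates). Camera axes: x right, y down, z forward; pixel columns grow to the right and rows downward; lengths in m; the calibration is good to about 2 mm. The wrist camera is an equidistant fisheye: a pixel r from the principal point sees the ray r / f radians off the axis. A picture is of the moment at which its call begins. There is no depth.
- ticket.close_job(): hands the job in; it is judged then, once.
The state is a dict: "time_s": time; "q": joint angles; "qvel": joint speeds; "joint_efforts": joint torques, N m; "position": TCP position; "tool_rot": TCP orientation; "ft_force": force on the tool from outside, world axes, zero at the start; "wrist_torque": the same for the moment, N m; "grip_width": finger opening in m; "gripper_force": force on a finger pad.
Only numpy, scipy, OpenCV 4.12 (cv2) and the standard library are available. Lean on these libraries where they do the work, as an engineer would, in place of code of your own. Each camera call takes 0.05 s, during which the arm holds its last target. There are 200 camera calls.

## Task

Load the stick-pack jig: tip the three tall battery cells from the table into the sloping V-trough, foot (flat end) down the slope and plus nub up the slope, so that they slide into one closed-up row along the fold with the lowest against the end plate, ready for joining. Set the foot of each cell down in the trough before letting go instead of dropping it in. Leave the short cells and everything else on the table where they are.

Things in the scene. Friction and masses are not known exactly. Their poses are not given: they have to be found in the camera images.
- cell_a: tall cylindrical battery cell, slate-grey sleeve, bare steel ends, 33 mm diameter, 91 mm long overall, about 0.23 kg; starts standing on its flat foot (minus end), the plus nub (10 mm wide, 1.7 mm high) on top. Origin: centre of the flat foot; z axis: along the cell from foot to nub. The three tall cells are alike and interchangeable
- cell_b: tall cylindrical battery cell, slate-grey sleeve, bare steel ends, 33 mm diameter, 91 mm long overall, about 0.23 kg; starts standing on its flat foot (minus end), the plus nub (10 mm wide, 1.7 mm high) on top. Origin: centre of the flat foot; z axis: along the cell from foot to nub. The three tall cells are alike and interchangeable
- cell_c: tall cylindrical battery cell, slate-grey sleeve, bare steel ends, 33 mm diameter, 91 mm long overall, about 0.23 kg; starts standing on its flat foot (minus end), the plus nub (10 mm wide, 1.7 mm high) on top. Origin: centre of the flat foot; z axis: along the cell from foot to nub. The three tall cells are alike and interchangeable
- vtrough: V-trough of the jig: 340 mm of 40 x 40 x 3 mm aluminium angle, open upwards, its fold rising at 18 degrees from the end plate. Origin: on the fold's inner line at the inner face of the end plate (low end), 36 mm above the table. x axis: up the slope along the fold (world +y, within 0.25 rad of yaw); y: level, across; z: out of the trough, square to the fold
- fold_end (a point): the inner line of the fold at the trough's open high end, x = 340 mm in the trough's frame. Everywhere along it the two walls rise at 45 degrees to edges at y = +-28 mm, z = 28 mm (trough frame). A tall cell lying in the V has its axis 23.3 mm above the fold; three of them fill the lower 273 mm
- end_plate (a point): middle of the top edge of the aluminium end plate that closes the trough's low end, 60 mm wide, 6 mm thick, its top edge at z = 42 mm in the trough's frame. The walls are polished and slippery: a cell lying or tipped over in the fold slides down the slope by itself until it meets this plate or the cell before it
- jig: plywood jig that carries the trough, fixed to the table: base board 360 mm (x, the trough's direction) by 100 mm, 12 mm thick, two saddles. Origin: under the board's centre; the trough starts at x = -162 mm, z = 36 mm and ends at x = 161 mm, z = 141 mm. Equipment up to 115 mm high stands along the back of the table (x above 0.78 m), taller pieces at the sides (|y| above 0.5 m)
- short_a: short cylindrical cell, same 33 mm diameter and sleeve as the tall ones but only 61.5 mm high, standing; a bystander. Origin: centre of its foot, z up
- short_b: short cylindrical cell, same 33 mm diameter and sleeve as the tall ones but only 61.5 mm high, standing; a bystander. Origin: centre of its foot, z up
- tape: roll of black tape lying flat, 52 mm diameter, 25 mm high; a bystander. Origin: centre of its underside
- handheld: handheld radio lying on its back, 60 mm (x) by 125 mm (y) by 34 mm high, with an 11 mm thick rubber aerial sticking out 110 mm further at +y, x = 18 mm; a bystander. Origin: centre of the underside of its case
- multimeter: yellow and black multimeter lying on its back, 85 mm (x) by 165 mm (y) by 45 mm high; a bystander. Origin: centre of its underside
- screwdriver: screwdriver lying flat, 190 mm long along x (handle at -x), 26 mm thick; a bystander. Origin: under its middle
- morse_key: Morse key on a steel base, 75 mm (x) by 125 mm (y), 54 mm high; a bystander. Origin: centre of its underside
- jar: small capped jar, 46 mm diameter, 72 mm high, standing; a bystander. Origin: centre of its underside

How it is judged:
By the outcome, as a careful person would: the job done as asked, in the order asked, and still so for the second after the job is handed in, with the robot touching nothing.
It also fails if it takes over 64 s, if anything falls off the work surface, if the arm or the gripper's body presses on something with over 40 N, if the wrist force passes 120 N, or if a joint passes its speed limit or range.

## Working session

There is one attempt and no reset: what is moved stays moved. The work goes in short steps, Python scripts to look and compute and a shell command to move; the robot and the scene stay as the last step left them, time stands still between calls to the robot, and variables do not carry over. Pictures are saved under pics/ and viewed, at most 10 in all, crops included, and the job is handed in when it is done.

```bash
ls; mkdir -p pics; python3 - <<'E'
from rig import env, cam, ticket, observe
import cv2
for n in ("top","side"):
    d=cam.get_image(n); cv2.imwrite(f"pics/{n}0.png",d["pixels"][:,:,::-1]); print(n,d["K"].round(1).tolist(),d["extrinsics"].round(4).tolist())
E
```

```text
nudge.py
pics
rig.py
top [[501.3, 0.0, 279.7], [0.0, 501.3, 211.2], [0.0, 0.0, 1.0]] [[0.0118, -0.9995, 0.029, -0.0345], [-0.9802, -0.0173, -0.1973, 0.5323], [0.1977, -0.0261, -0.9799, 1.3779], [0.0, 0.0, 0.0, 1.0]]
side [[516.7, 0.0, 282.6], [0.0, 516.7, 213.7], [0.0, 0.0, 1.0]] [[0.9869, -0.1616, 0.0019, -0.5134], [-0.073, -0.4566, -0.8867, 0.1529], [0.1441, 0.8749, -0.4624, 1.2414], [0.0, 0.0, 0.0, 1.0]]
```

View pics/top0.png

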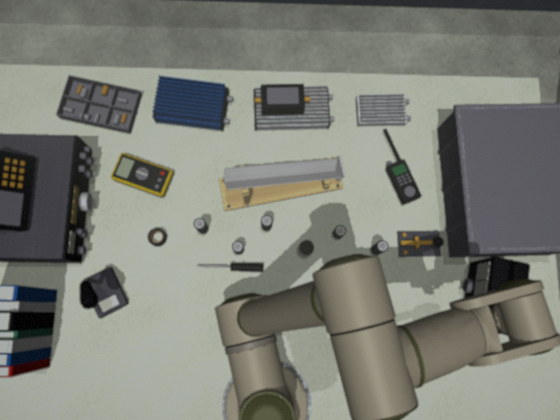

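View pics/side0.png

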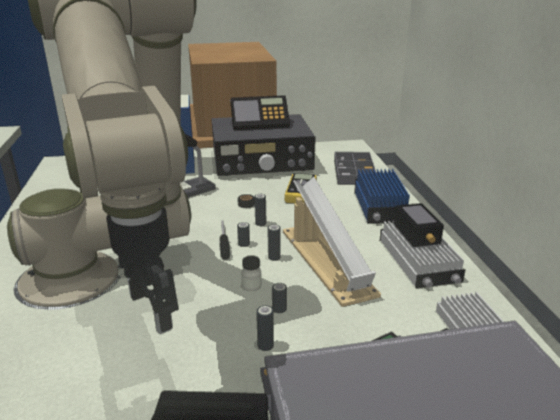

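The top view shows the trough (rim from about (222,178) to (342,170)), with the low end plate on the right. Cells stand at (200,225), (267,222), (238,246), (340,231) and (381,246). In the side view the tall ones are at (260,208), (274,242) and (265,327), and the short ones at (243,233) and (279,297).

```bash
python3 - <<'E'
from rig import env, cam, ticket, observe
import cv2,numpy as np
t=cv2.imread("pics/top0.png");s=cv2.imread("pics/side0.png")
c=cv2.resize(t[150:270,185:405],None,fx=3.6,fy=3.6,interpolation=cv2.INTER_CUBIC);cv2.imwrite("pics/tc.png",c)
c=cv2.resize(s[165:360,220:390],None,fx=3,fy=3,interpolation=cv2.INTER_CUBIC);cv2.imwrite("pics/sc.png",c)
print(observe()["tool_rot"],observe()["grip_width"])
E
```

```text
[[ 8.91692672e-01  4.52641223e-01 -3.20227034e-04]
 [ 4.52641234e-01 -8.91691772e-01  1.30302092e-03]
 [ 3.04257172e-04 -1.30684217e-03 -9.99999100e-01]] 0.08536885995535698
```

View pics/tc.png

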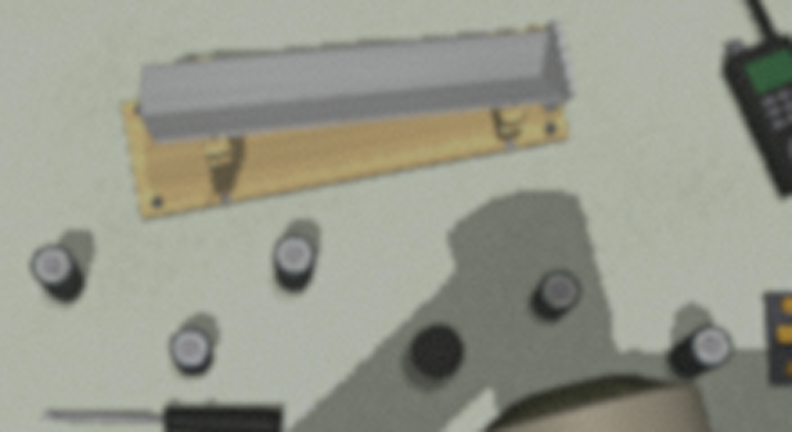

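View pics/sc.png

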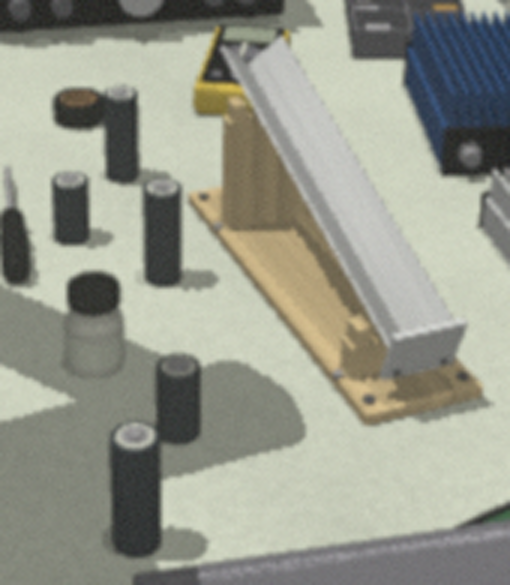

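Top crop: tall cell tops at (53,265), (293,255) and (711,347). Side crop: the same ones at (121,93), (163,188) and (135,435). End-plate top corners: (555,25) and (572,98) in the top crop, (465,323) and (388,340) in the side crop. High rim corners: (141,66) and (153,140) in the top crop, (282,40) and (222,45) in the side crop.

```bash
cat > h.py <<'E'
import numpy as np,cv2
from rig import env, cam, ticket, observe
C={'top':(np.array([[501.3,0,279.7],[0,501.3,211.2],[0,0,1]]),np.array([[0.0118,-0.9995,0.029,-0.0345],[-0.9802,-0.0173,-0.1973,0.5323],[0.1977,-0.0261,-0.9799,1.3779]])),
'side':(np.array([[516.7,0,282.6],[0,516.7,213.7],[0,0,1]]),np.array([[0.9869,-0.1616,0.0019,-0.5134],[-0.073,-0.4566,-0.8867,0.1529],[0.1441,0.8749,-0.4624,1.2414]]))}
P={k:K@E for k,(K,E) in C.items()}
def tri(a,b):
    X=cv2.triangulatePoints(P['top'],P['side'],np.float64(a).reshape(2,1),np.float64(b).reshape(2,1))[:,0];X=X[:3]/X[3]
    e=max(np.linalg.norm(proj(n,X)-p) for n,p in(('top',a),('side',b)))
    return X,e
def proj(n,X):
    p=P[n]@np.r_[X,1];return p[:2]/p[2]
def plane(n,px,z):
    K,E=C[n];d=E[:,:3].T@np.linalg.inv(K)@np.r_[px,1];c=-E[:,:3].T@E[:,3];return c+d*(z-c[2])/d[2]
def disc(n,im,px,r=7):  # bright steel end: Otsu in a window, component under the seed
    x,y=np.round(px).astype(int);w=cv2.resize(im[y-r:y+r+1,x-r:x+r+1],None,fx=4,fy=4,interpolation=cv2.INTER_CUBIC)
    g=cv2.cvtColor(w,cv2.COLOR_BGR2GRAY);return g
E
python3 - <<'E'
from h import *
T=lambda x,y:np.array([(x+.5)/3.6+184.5,(y+.5)/3.6+149.5]);S=lambda x,y:np.array([(x+.5)/3+219.5,(y+.5)/3+164.5])
for n,a,b in [('A',(53,265),(121,93)),('B',(293,255),(163,188)),('C',(711,347),(135,435)),('sa',(190,349),(70,179)),('sb',(560,292),(180,364)),
 ('plate far',(555,25),(465,323)),('plate near',(572,98),(388,340)),('rim hi far',(141,66),(282,40)),('rim hi near',(153,140),(222,45))]:
    X,e=tri(T(*a),S(*b));print(n,X.round(4),'err px',round(e,2),'top@z',[plane('top',T(*a),z)[:2].round(4).tolist() for z in (.0893,.0677,.0615)])
E
```

```text
A [0.488  0.1955 0.0883] err px 0.04 top@z [[0.4878, 0.1954], [0.4915, 0.1983], [0.4926, 0.1991]]
B [0.4997 0.0118 0.0869] err px 0.24 top@z [[0.4987, 0.0119], [0.5026, 0.0119], [0.5037, 0.0119]]
C [ 0.4335 -0.31    0.0885] err px 0.46 top@z [[0.4325, -0.3098], [0.4353, -0.3148], [0.4362, -0.3163]]
sa [0.4292 0.0906 0.0589] err px 0.2 top@z [[0.4247, 0.0889], [0.4275, 0.0901], [0.4283, 0.0905]]
sb [ 0.4797 -0.1986  0.0598] err px 0.71 top@z [[0.4732, -0.194], [0.4768, -0.1973], [0.4778, -0.1982]]
plate far [ 0.6936 -0.1955  0.0704] err px 0.03 top@z [[0.6876, -0.1927], [0.6945, -0.1959], [0.6965, -0.1968]]
plate near [ 0.6322 -0.2082  0.071 ] err px 0.33 top@z [[0.6279, -0.2054], [0.6339, -0.2088], [0.6356, -0.2098]]
rim hi far [0.6249 0.1271 0.1624] err px 0.37 top@z [[0.6472, 0.1335], [0.6535, 0.1355], [0.6553, 0.136]]
rim hi near [0.5684 0.116  0.1661] err px 0.11 top@z [[0.5877, 0.1222], [0.593, 0.124], [0.5946, 0.1245]]
```

```bash
python3 nudge.py '0 0 0 -8.3 0.06
0 0 0 -8.3 0.06
0 0 0 -8.3 0.06
0 0 0 -8.3 0.06
0 0 0 -8.3 0.06
0 0 0 -8.3 0.06
0 0 0 -8.3 0.06
0 0 0 -8.3 0.06
0 0 0 -8.3 0.06
0 0 0 0 0.06' 40
python3 nudge.py '0.023 0.036 0 0 0.06
0.023 0.036 0 0 0.06
0.023 0.036 0 0 0.06
0.023 0.036 0 0 0.06
0.023 0.036 0 0 0.06
0.024 0.036 0 0 0.06
0 0 0 0 0.06
0 0 0 0 0.06'
python3 - <<'E'
from h import *
o=observe();print(o['tool_rot'].round(4).tolist() if hasattr(o['tool_rot'],'round') else o['tool_rot'],o['q'])
d=cam.get_image('wrist');print(d['K'],d['extrinsics']);cv2.imwrite('pics/w1.png',d['pixels'][:,:,::-1])
E
```

```text
time_s: 1.1
position: [0.2489, -0.4903, 0.242]
tool_rot: [[-0.203, 0.979, -0.0], [0.979, 0.203, 0.001], [0.001, -0.0, -1.0]]
ft_force: [-0.7, -0.4, 0.2]
grip_width: 0.0598
gripper_force: 0.0
time_s: 1.9
position: [0.4329, -0.3101, 0.2421]
tool_rot: [[-0.2, 0.98, -0.0], [0.98, 0.2, 0.0], [0.0, -0.0, -1.0]]
ft_force: [-0.2, -0.2, 0.7]
grip_width: 0.0601
gripper_force: 0.0
[[-0.2002, 0.9798, -0.0005], [0.9798, 0.2002, 0.0001], [0.0002, -0.0004, -1.0]] [-4.83578941e+01  2.00697340e+01  7.70965609e+01 -1.61445133e-02
  8.28573752e+01 -5.99057167e+01]
[[325.1922621    0.         274.34320414]
 [  0.         325.1922621  211.37659018]
 [  0.           0.           1.        ]] [[ 9.79835117e-01  1.99807600e-01 -2.58249572e-04 -3.61564183e-01]
 [ 1.90501831e-01 -9.33809207e-01  3.02835627e-01 -4.11442831e-01]
 [ 6.02677039e-02 -2.96778179e-01 -9.53042767e-01  2.61432414e-01]
 [ 0.00000000e+00  0.00000000e+00  0.00000000e+00  1.00000000e+00]]
```

```bash
cat >> h.py <<'E'
def wproj(d,X):
    E=np.array(d['extrinsics']);K=np.array(d['K']);p=E[:3,:3]@X+E[:3,3];r=np.hypot(p[0],p[1]);t=np.arctan2(r,p[2])
    return K[:2,2]+K[0,0]*t*p[:2]/r
def wplane(d,px,z):
    E=np.array(d['extrinsics']);K=np.array(d['K']);v=np.float64(px)-K[:2,2];r=np.linalg.norm(v);t=r/K[0,0]
    ray=E[:3,:3].T@np.r_[v/r*np.sin(t),np.cos(t)];c=-E[:3,:3].T@E[:3,3];return c+ray*(z-c[2])/ray[2]
E
python3 - <<'E'
from h import *
d=cam.get_image('wrist');print(wproj(d,np.array([.4329,-.31,.0893])),wproj(d,np.array([.4329,-.31,0])))
E
```

```text
[275.80110673 196.96401811] [275.49208098 177.1313115 ]
```

View pics/w1.png

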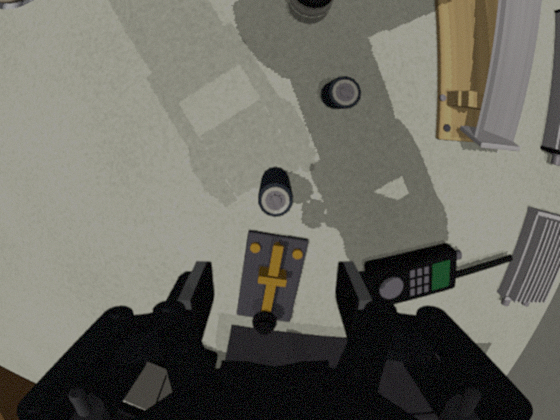

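The wrist view shows the cell's steel end at (276,200), against (276,197) predicted. That agrees to 1.7 mm. The finger line is clear of the Morse key.

```bash
python3 nudge.py '-0.0015 0 0.035 0 0.06
0 0 0.035 0 0.06
0 0 0.035 0 0.06
0 0 0.035 0 0.06
0 0 0.035 0 0.06
0 0 0 0 0.06
0 0 0 0 0.02
0 0 0 0 0.02
0 0 0 0 0.02
0 0 0 0 0.02' 30
python3 nudge.py '0 0 0 0 0.02
0 0 0 0 0.02'
```

```text
time_s: 3.0
position: [0.4334, -0.3132, 0.0692]
tool_rot: [[-0.201, 0.98, 0.002], [0.98, 0.201, -0.003], [-0.004, 0.002, -1.0]]
ft_force: [-2.5, -1.1, 7.3]
grip_width: 0.0321
gripper_force: 30.4
time_s: 3.2
position: [0.4334, -0.3132, 0.0692]
tool_rot: [[-0.201, 0.979, 0.002], [0.979, 0.201, -0.003], [-0.004, 0.001, -1.0]]
ft_force: [-1.3, -1.3, 7.0]
grip_width: 0.0323
gripper_force: 30.4
```

```bash
python3 nudge.py '0 0 -0.02 0 0.02
0 0 -0.045 0 0.02
0 0 -0.045 0 0.02
0 0 -0.045 0 0.02
0 0 -0.035 0 0.02
0 0 0 0 0.02'
python3 nudge.py '0.0155 0.0353 0 0 0.02
0.0155 0.0353 0 0 0.02
0.0155 0.0353 0 0 0.02
0.0155 0.0353 0 0 0.02
0.0155 0.0353 0 0 0.02
0.0155 0.0353 0 0 0.02
0.0155 0.0353 0 0 0.02
0 0 0 0 0.02
0 0 0 0 0.02
0 0 0 0 0.02'
python3 - <<'E'
from h import *
d=cam.get_image('wrist');cv2.imwrite('pics/w2.png',d['pixels'][:,:,::-1])
E
```

```text
time_s: 3.8
position: [0.4338, -0.313, 0.2627]
tool_rot: [[-0.201, 0.979, 0.007], [0.979, 0.202, -0.008], [-0.009, 0.005, -1.0]]
ft_force: [0.6, -0.3, -2.6]
grip_width: 0.0319
gripper_force: 31.0
time_s: 4.8
position: [0.6523, -0.1567, 0.2567]
tool_rot: [[-0.201, 0.98, -0.001], [0.98, 0.201, 0.0], [0.001, -0.001, -1.0]]
ft_force: [-0.2, -0.1, -2.6]
grip_width: 0.0323
gripper_force: 31.5
```

View pics/w2.png

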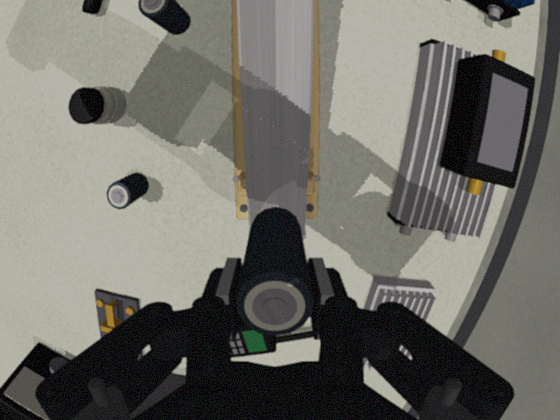

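The wrist view shows the trough running straight up the picture, rims at about x=247 and 312 near row 190. The held cell sits over its low end, at (275,240). I'll measure the sideways offset from the wood/metal borders.

```bash
python3 - <<'E'
from h import *
o=observe();d=cam.get_image('wrist');im=d['pixels'];hsv=cv2.cvtColor(im,cv2.COLOR_RGB2HSV)
p=np.array(o['position']);u=np.array([-.2005,.9797]);v=np.array([.9797,.2005]);O=np.array([.6597,-.1865])
wood=(hsv[...,1]>75)&(hsv[...,0]<30)
for r in (20,50,80,110,140,160):
    xs=np.where(wood[r])[0];xs=xs[(xs>220)&(xs<335)]
    L=xs[xs<278];R=xs[xs>278]
    if len(L)==0 or len(R)==0: print(r,'none');continue
    l,rr=L.max()+.5,R.min()-.5
    out=[]
    for x in (l,rr):
        z=.1
        for _ in range(8):
            X=wplane(d,(x,r),z);s=(X[:2]-O)@u;z=.036+.3249*s+.0294
        out.append(((X[:2]-O)@v*1e3).round(1))
    print(r,l,rr,'s',round(s,3),'lat',out,'mid',sum(out)/2)
print('tcp lat mm',((p[:2]-O)@v*1e3).round(2),'s',((p[:2]-O)@u).round(4))
E
```

```text
20 236.5 313.5 s 0.185 lat [np.float64(-32.1), np.float64(29.4)] mid -1.3500000000000014
50 237.5 312.5 s 0.16 lat [np.float64(-32.1), np.float64(29.3)] mid -1.4000000000000004
80 239.5 312.5 s 0.135 lat [np.float64(-31.3), np.float64(30.2)] mid -0.5500000000000007
110 240.5 310.5 s 0.109 lat [np.float64(-31.5), np.float64(29.6)] mid -0.9499999999999993
140 242.5 309.5 s 0.082 lat [np.float64(-31.0), np.float64(30.1)] mid -0.4499999999999993
160 243.5 308.5 s 0.062 lat [np.float64(-31.0), np.float64(30.1)] mid -0.4499999999999993
tcp lat mm -1.33 s 0.0305
```

```bash
python3 nudge.py '0 0.0007 0.035 0 0.02
0 0 0.035 0 0.02
0 0 0.03 0 0.02
0 0 0.012 0 0.02
0 0 0 0 0.02' 25
python3 nudge.py '0 0 0.004 0 0.02
0 0 0.004 0 0.02
0 0 0 0 0.02'
python3 nudge.py '0 0 0.003 0 0.02
0 0 0 0 0.02'
python3 nudge.py '0 0 0.003 0 0.02
0 0 0 0 0.02'
```

```text
time_s: 5.4
position: [0.653, -0.1564, 0.1443]
tool_rot: [[-0.2, 0.98, -0.003], [0.98, 0.2, 0.001], [0.002, -0.002, -1.0]]
ft_force: [0.8, -1.1, -3.4]
grip_width: 0.0325
gripper_force: 31.4
time_s: 5.7
position: [0.6539, -0.1561, 0.1378]
tool_rot: [[-0.201, 0.98, 0.001], [0.98, 0.201, -0.0], [-0.0, 0.001, -1.0]]
ft_force: [-0.9, 0.2, -3.2]
grip_width: 0.0316
gripper_force: 31.4
time_s: 5.9
position: [0.6537, -0.1561, 0.1343]
tool_rot: [[-0.201, 0.98, 0.0], [0.98, 0.201, -0.0], [-0.0, -0.0, -1.0]]
ft_force: [0.1, 0.5, -2.5]
grip_width: 0.0321
gripper_force: 31.4
time_s: 6.1
position: [0.654, -0.1566, 0.1328]
tool_rot: [[-0.201, 0.98, 0.002], [0.98, 0.201, -0.002], [-0.002, 0.001, -1.0]]
ft_force: [-3.0, -0.4, 5.0]
grip_width: 0.0323
gripper_force: 32.2
```

Contact came at TCP z = 0.133, as predicted. I now pivot the cell in the pads: up-slope and down, with a light grip.

```bash
python3 nudge.py '0.004 0 0.002 0 0.02
0.004 0 0.002 0 0.02
0 0 0 0 0.02' 20
python3 nudge.py '0.004 0 0.001 0 0.02
0.004 0 0.001 0 0.02
0 0 0 0 0.02'
python3 - <<'E'
from h import *
o=observe();print(o['wrist_torque'])
a=[cam.get_image(n)['pixels'][:,:,::-1] for n in('side','wrist')]
cv2.imwrite('pics/p3.png',np.hstack([cv2.resize(a[0][180:340,260:420],(400,400)),cv2.resize(a[1][120:420,130:430],(400,400))]))
E
```

```text
time_s: 6.4
position: [0.6533, -0.15, 0.1317]
tool_rot: [[-0.201, 0.98, 0.007], [0.98, 0.201, -0.006], [-0.007, 0.005, -1.0]]
ft_force: [-3.9, -5.1, 17.6]
grip_width: 0.0321
gripper_force: 34.4
time_s: 6.7
position: [0.6517, -0.142, 0.1298]
tool_rot: [[-0.201, 0.98, 0.007], [0.98, 0.201, -0.006], [-0.007, 0.005, -1.0]]
ft_force: [-4.7, -5.1, 18.5]
grip_width: 0.032
gripper_force: 36.0
[-1.06564643  0.89606496 -0.04248697]
```

View pics/p3.png

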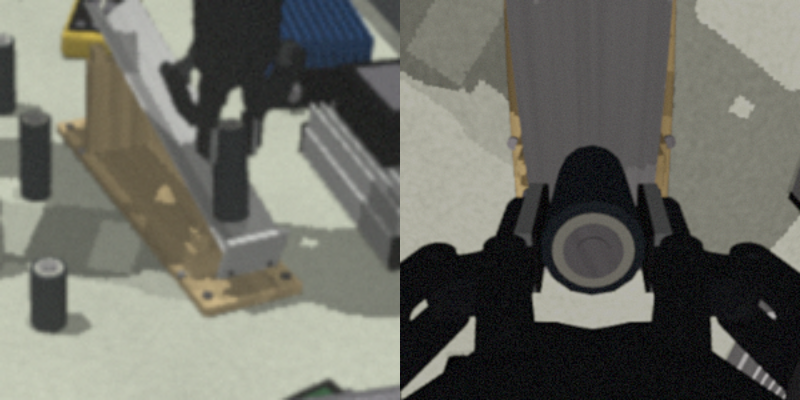

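Forces rose and the cell slid along the pads rather than pivoting: the picture shows it still nearly upright at (230,170), its top larger at (595,250). Changing method: turn the tool 90° so the jaws lie along the trough, set the foot down, then open. The down-slope finger then blocks backward tipping while the cell tips up-slope.

```bash
python3 nudge.py '-0.002 0 -0.015 0 0.02
0 0 -0.015 0 0.02
0 0 0 8.2 0.02
0 0 0 8.2 0.02
0 0 0 8.2 0.02
0 0 0 8.2 0.02
0 0 0 8.2 0.02
0 0 0 8.2 0.02
0 0 0 8.2 0.02
0 0 0 8.2 0.02' 30
python3 nudge.py '0 0 0 8.2 0.02
0 0 0 8.2 0.02
0 0 0 8 0.02
0 0 0.01 0 0.02
0 0 0.006 0 0.02
0 0 0 0 0.02
0 0 0 0 0.02'
python3 - <<'E'
from h import *
o=observe();p=o['position'];O=np.array([.6597,-.1865]);print('s',(p[:2]-O)@[-.2005,.9797],'lat',(p[:2]-O)@[.9797,.2005])
E
```

```text
time_s: 7.8
position: [0.651, -0.1423, 0.1552]
tool_rot: [[0.812, 0.583, 0.0], [0.583, -0.812, 0.0], [0.0, -0.0, -1.0]]
ft_force: [-0.1, -0.2, -3.3]
grip_width: 0.0322
gripper_force: 33.5
time_s: 8.5
position: [0.6531, -0.143, 0.1404]
tool_rot: [[0.979, 0.206, 0.007], [0.206, -0.979, -0.002], [0.007, 0.004, -1.0]]
ft_force: [7.1, -1.4, 2.7]
grip_width: 0.0321
gripper_force: 34.0
s 0.043919944177801026 lat 0.0022485808270085077
```

```bash
python3 nudge.py '0 0 -0.02 0 0.02
0 0 -0.02 0 0.02
0 0 0 0 0.02
0 0 0 0 0.02'
python3 - <<'E'
from h import *
a=[cam.get_image(n)['pixels'][:,:,::-1] for n in('side','wrist','top')]
cv2.imwrite('pics/p4.png',np.hstack([cv2.resize(a[0][160:320,280:420],(350,400)),cv2.resize(a[1][120:420,130:430],(400,400))]))
E
```

```text
time_s: 8.9
position: [0.6506, -0.1422, 0.1782]
tool_rot: [[0.979, 0.203, -0.001], [0.203, -0.979, 0.0], [-0.001, -0.001, -1.0]]
ft_force: [1.2, 0.5, -2.6]
grip_width: 0.0319
gripper_force: 33.5
```

View pics/p4.png

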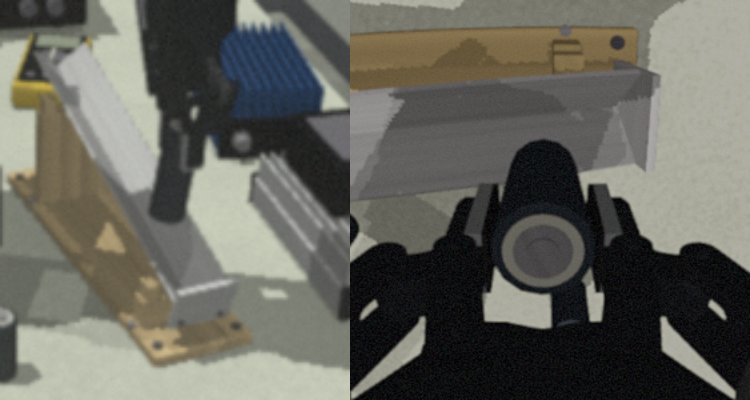

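The side crop shows the cell held leaning about 12° at (175,190). So it had pivoted in the pads after all, and the first method works. I turn back and continue the tilt.

```bash
python3 nudge.py '0 0 0 -8.2 0.02
0 0 0 -8.2 0.02
0 0 0 -8.2 0.02
0 0 0 -8.2 0.02
0 0 0 -8.2 0.02
0 0 0 -8.2 0.02
0 0 0 -8.2 0.02
0 0 0 -8.2 0.02
0 0 0 -8.2 0.02
0 0 0 -8.2 0.02'
python3 nudge.py '0 0 0 -8 0.02
0 0 0.02 0 0.02
0 0 0.016 0 0.02
0 0 0.006 0 0.02
0 0 0.004 0 0.02
0 0 0 0 0.02
0 0 0 0 0.02' 20
python3 nudge.py '0.004 0 0.001 0 0.02
0.004 0 0.001 0 0.02
0.004 0 0.0015 0 0.02
0 0 0 0 0.02'
python3 nudge.py '0.004 0 0.0015 0 0.02
0.004 0 0.0015 0 0.02
0.004 0 0.002 0 0.02
0 0 0 0 0.02'
python3 - <<'E'
from h import *
o=observe();p=o['position'];O=np.array([.6597,-.1865]);print('s',(p[:2]-O)@[-.2005,.9797],'lat',(p[:2]-O)@[.9797,.2005])
a=cam.get_image('side')['pixels'][:,:,::-1];b=cam.get_image('wrist')['pixels'][:,:,::-1]
cv2.imwrite('pics/p5.png',np.hstack([cv2.resize(a[160:320,280:420],(350,400)),cv2.resize(b[120:420,130:430],(400,400))]))
E
```

```text
time_s: 10.05
position: [0.6506, -0.1422, 0.1782]
tool_rot: [[-0.07, 0.998, -0.002], [0.998, 0.07, 0.001], [0.001, -0.002, -1.0]]
ft_force: [0.9, 0.4, -3.3]
grip_width: 0.032
gripper_force: 33.5
time_s: 10.75
position: [0.6511, -0.1424, 0.1339]
tool_rot: [[-0.202, 0.979, 0.001], [0.979, 0.202, -0.0], [-0.0, 0.001, -1.0]]
ft_force: [0.4, 0.2, -2.5]
grip_width: 0.0319
gripper_force: 33.7
time_s: 11.15
position: [0.649, -0.1308, 0.132]
tool_rot: [[-0.202, 0.979, 0.003], [0.979, 0.202, -0.003], [-0.003, 0.003, -1.0]]
ft_force: [-1.5, -3.5, 8.3]
grip_width: 0.0322
gripper_force: 35.0
time_s: 11.55
position: [0.6467, -0.1189, 0.1278]
tool_rot: [[-0.202, 0.979, 0.004], [0.979, 0.202, -0.003], [-0.004, 0.003, -1.0]]
ft_force: [-3.9, -1.6, 12.6]
grip_width: 0.032
gripper_force: 37.1
s 0.0688248519257593 lat 0.0007927669580995653
```

View pics/p5.png

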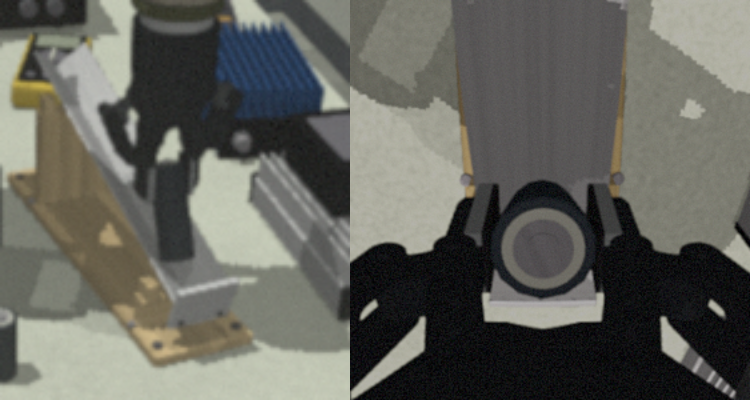

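```bash
python3 - <<'E'
from h import *
o=observe();p=np.array(o['position']);u=np.array([-.2005,.9797,0])
for th in range(0,55,8):
    t=np.radians(th);a=u*np.sin(t)+np.array([0,0,1])*np.cos(t);c=p+[0,0,.008]
    f=c-.077*a;n=c+.013*a
    print(th,[((proj('side',X)-[280,160])*2.5).round() for X in (f,n)],'foot s,Z',((f[:2]-[.6597,-.1865])@u[:2]).round(4),f[2].round(4))
E
```

```text
0 [array([161., 250.]), array([167., 165.])] foot s,Z 0.0687 0.0588
8 [array([167., 255.]), array([166., 165.])] foot s,Z 0.058 0.0596
16 [array([172., 259.]), array([165., 164.])] foot s,Z 0.0475 0.0618
24 [array([177., 261.]), array([164., 164.])] foot s,Z 0.0374 0.0655
32 [array([183., 262.]), array([163., 164.])] foot s,Z 0.0279 0.0705
40 [array([188., 261.]), array([163., 164.])] foot s,Z 0.0192 0.0768
48 [array([192., 259.]), array([162., 165.])] foot s,Z 0.0115 0.0843
```

```bash
python3 - <<'E'
from h import *
o=observe();p=np.array(o['position']);d=cam.get_image('wrist');u=np.array([-.2005,.9797,0]);Z=np.array([0,0,1])
f2=lambda X:((wproj(d,X)-[130,120])*4/3).round()
for L in (.077,.068):
  for th in range(0,45,8):
    t=np.radians(th);a=u*np.sin(t)+Z*np.cos(t);e=u*np.cos(t)-Z*np.sin(t);c=p+[0,0,.008]
    f=c-L*a;n=c+(.0893-L)*a
    print(L,th,'footfar',f2(f+.0165*e),'top far/near',f2(n+.0165*e),f2(n-.0165*e))
E
```

```text
0.077 0 footfar [193. 116.] top far/near [195. 206.] [194. 293.]
0.077 8 footfar [193. 136.] top far/near [195. 198.] [195. 293.]
0.077 16 footfar [193. 157.] top far/near [195. 190.] [195. 291.]
0.077 24 footfar [193. 177.] top far/near [195. 183.] [195. 289.]
0.077 32 footfar [193. 198.] top far/near [195. 178.] [195. 285.]
0.077 40 footfar [193. 220.] top far/near [194. 174.] [195. 280.]
0.068 0 footfar [193. 122.] top far/near [195. 222.] [195. 311.]
0.068 8 footfar [193. 140.] top far/near [195. 209.] [195. 308.]
0.068 16 footfar [193. 159.] top far/near [195. 196.] [195. 303.]
0.068 24 footfar [193. 178.] top far/near [195. 185.] [195. 297.]
0.068 32 footfar [193. 197.] top far/near [195. 175.] [195. 289.]
0.068 40 footfar [193. 217.] top far/near [195. 166.] [195. 279.]
```

Tilt is about 20° up-slope, with a few mm of slip. I continue a bit further and then let go.

```bash
python3 nudge.py '0.004 0 0.001 0 0.02
0.004 0 0.001 0 0.02
0.004 0 0.001 0 0.02
0.004 0 0.001 0 0.02
0 0 0 0 0.02'
python3 - <<'E'
from h import *
b=cam.get_image('wrist')['pixels']
g=cv2.cvtColor(b,cv2.COLOR_RGB2GRAY)[230:300,274].astype(int);print(g.tolist())
E
```

```text
time_s: 12.2
position: [0.6431, -0.1026, 0.1214]
tool_rot: [[-0.202, 0.979, 0.001], [0.979, 0.202, -0.0], [-0.0, 0.001, -1.0]]
ft_force: [0.3, -1.5, 6.1]
grip_width: 0.032
gripper_force: 35.5
[86, 89, 88, 88, 89, 92, 84, 90, 89, 86, 86, 89, 85, 87, 83, 90, 83, 86, 84, 86, 85, 85, 84, 86, 86, 88, 86, 90, 82, 85, 84, 86, 73, 52, 25, 18, 20, 33, 20, 23, 25, 46, 90, 104, 106, 106, 104, 100, 104, 103, 90, 76, 74, 73, 76, 74, 74, 72, 75, 73, 78, 82, 74, 79, 80, 82, 83, 78, 79, 80]
```

The foot no longer shows beyond the top in the wrist view, so the lean is about 30°. Release, then lift.

```bash
python3 nudge.py '0 0 0 0 0.06
0 0 0 0 0.06
0 0 0 0 0.06
0 0 0 0 0.06
0 0 -0.02 0 0.06
0 0 -0.04 0 0.06
0 0 -0.04 0 0.06
0 0 -0.03 0 0.06
0 0 0 0 0.06'
python3 - <<'E'
from h import *
a=cam.get_image('side')['pixels'][:,:,::-1];b=cam.get_image('wrist')['pixels'][:,:,::-1]
cv2.imwrite('pics/p6.png',np.hstack([cv2.resize(a[160:320,280:420],(350,400)),cv2.resize(b[0:300,130:430],(400,400))]))
E
```

```text
time_s: 13.15
position: [0.644, -0.1034, 0.2557]
tool_rot: [[-0.201, 0.979, 0.008], [0.979, 0.202, -0.003], [-0.004, 0.007, -1.0]]
ft_force: [0.7, -0.1, -0.4]
grip_width: 0.0599
gripper_force: 0.0
```

View pics/p6.png

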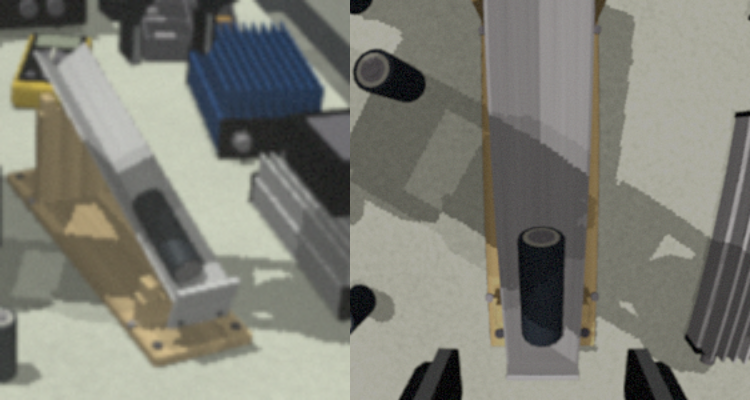

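The cell lies in the fold, nub up the slope at (540,237), sliding to the plate. All the picture views are used, so from here I check by numbers. On to cell B.

```bash
cat >> h.py <<'E'
def find(d,X,r=22):  # bright steel end near the predicted pixel -> point at z
    im=d['pixels'];q=wproj(d,np.array(X));x,y=q.round().astype(int);g=cv2.cvtColor(im[y-r:y+r,x-r:x+r],cv2.COLOR_RGB2GRAY)
    dark=(g<60).astype(np.uint8);dark=cv2.morphologyEx(dark,cv2.MORPH_OPEN,np.ones((3,3)))
    cs,h=cv2.findContours(dark,cv2.RETR_CCOMP,cv2.CHAIN_APPROX_NONE);out=[]
    for c,hh in zip(cs,h[0]):
        if hh[3]>=0 and cv2.contourArea(c)>60:   # hole in the dark sleeve = steel end
            (cx,cy),ax,_=cv2.fitEllipse(c);px=(cx+x-r,cy+y-r);out.append((np.round(px,1),np.round(ax,1),wplane(d,px,X[2]).round(4)))
    return q.round(1),out
E
python3 nudge.py '0.0355 -0.0297 0 0 0.06
0.0355 -0.0297 0 0 0.06
0.0355 -0.0297 0 0 0.06
0.0355 -0.0297 0 0 0.06
0 0 0 0 0.06
0 0 0 0 0.06' 30
python3 - <<'E'
from h import *
d=cam.get_image('wrist');print(find(d,[.4992,.0118,.0893]))
d=cam.get_image('top')['pixels'];u=np.array([-.2005,.9797]);O=np.array([.6597,-.1865])
# lying cell: dark pixels along the fold line in the top view
for s in range(-10,130,6):
    q=proj('top',np.r_[O+u*s/1e3,.036+.3249*s/1e3+.042]);print(s,int(d[int(q[1].round()),int(q[0].round())].mean()),end=' | ')
E
```

```text
time_s: 13.85
position: [0.4972, 0.0125, 0.25]
tool_rot: [[-0.202, 0.979, -0.002], [0.979, 0.202, 0.0], [0.001, -0.002, -1.0]]
ft_force: [0.5, 0.5, 0.0]
grip_width: 0.0599
gripper_force: 0.0
(array([277.2, 196.9]), [])
-10 106 | -4 106 | 2 115 | 8 139 | 14 128 | 20 65 | 26 58 | 32 58 | 38 57 | 44 57 | 50 59 | 56 61 | 62 56 | 68 56 | 74 57 | 80 56 | 86 56 | 92 55 | 98 58 | 104 64 | 110 89 | 116 96 | 122 100 | 128 102 |
```

```bash
python3 - <<'E'
from h import *
d=cam.get_image('wrist');q=wproj(d,np.array([.4992,.0118,.0893]));x,y=q.round().astype(int)
g=cv2.cvtColor(d['pixels'],cv2.COLOR_RGB2GRAY)[y-26:y+26,x-26:x+26]
print('\n'.join(' '.join('%3d'%v for v in r[::2]) for r in g[::2]))
d=cam.get_image('top')['pixels'];u=np.array([-.2005,.9797]);O=np.array([.6597,-.1865])
for s in range(-10,30,4):
    q=proj('top',np.r_[O+u*s/1e3,.036+.3249*s/1e3+.042]);print(s,int(d[int(q[1].round()),int(q[0].round())].mean()),end=' | ')
E
```

```text
88  92  89  95  90  90  92  79  29  24  14  24  13  11  14   3  19  22  77  93  91  88  91 104 105 111
 95  91  97  99  82  96  84  25   4  13  19  22  19  17   2  16  12  17  50 108 109 101 109 111 109 106
 91  91  92  89  90  92  74  17  13  12  22  10  20  11  18  24  17  16  10  89 109 110 114 107 109 108
 87  87  90  90  87  99  50   9  31  22  16  14  18  13   9   5  25  19   6  69 114 112 102 108 112 110
 90  87  94  86  86  89  23  11  21  20   2  28   2  23  18  22   7  19   9  45 110 110 109 109 109 108
 90  90  92  92  90  85  14  21  25   7  16  20   7  11  28   5  15   8  19  24 108 114 113 112 108 109
 90  95  89  90  93  69  17  26   8  10  17  16  22  14  23  18  17   5  16  26  89 107 113 107 107 112
 87  90  88  92  92  48   7  27  19  19  22  22  28  29  29  32  20  25  25  10  82 115 111 109 103 106
 88  87  96  91  92  34  28  21  18  38  71  83  88  86  86  67  45  14  22  15  68 110 106 114 109 110
 84  87  89  93  85  27  24  30  58  89  87  85  83  88  82  94  82  60  22  17  39 104 108 104 108 115
 92  93  89  93  88  17  16  61  89  89  76  63  62  57  70  
[... 988 characters left out ...]
05 113 110 115 108  71  20  21  59  79  84  93 104  69  37  26  78 112 110 114 106 110 110 110
119 109 109 109 112 109 109 118 101  57  20  12  18  27  25  33  70  90 104 104 111 115 107 112 108 109
160 159 151 110 107 109 109 110 112 111 100  92  81  76  92 115 112 109 109 104 110 110 106 109 105 106
159 159 155 156 133 127 113 111 111 111 112 113 115 115 117 112 112 109 111 112 108 104 108 111 109 107
158 159 155 158 159 157 129 128 113 111 109 116 115 114 107 107 108 112 111 112 107 105 111 113 111 114
158 156 158 160 156 162 163 161 156 158 118 107 105 112 111 112 108 114 113 110 111 108 109 107 115 116
-10 104 | -6 105 | -2 108 | 2 114 | 6 139 | 10 139 | 14 130 | 18 68 | 22 56 | 26 57 |
```

```bash
python3 nudge.py '-0.0024 0.0019 0.036 0 0.06
0 0 0.036 0 0.06
0 0 0.036 0 0.06
0 0 0.036 0 0.06
0 0 0.034 0 0.06
0 0 0 0 0.06
0 0 0 0 0.02
0 0 0 0 0.02
0 0 0 0 0.02
0 0 0 0 0.02' 30
cat >> h.py <<'E'
u2=np.array([-.2005,.9797]);O=np.array([.6597,-.1865])
def row(lo=-20,hi=330,thr=75):   # dark stretches along the top line of lying cells, top view, as fold x (mm)
    d=cam.get_image('top')['pixels'].astype(float).mean(2).astype(np.float32);S=np.arange(lo,hi,1.)
    q=np.array([proj('top',np.r_[O+u2*s/1e3,.036+.3249*s/1e3+.042]) for s in S]).astype(np.float32)
    g=cv2.remap(d,q[:,:1].copy(),q[:,1:].copy(),cv2.INTER_LINEAR)[:,0];e=np.flatnonzero(np.diff((g<thr).astype(int)))
    print('x edges mm',((S[e]+12.3)/np.cos(np.radians(18))).round(1))
def where():
    p=np.array(observe()['position']);print('s',((p[:2]-O)@u2).round(4),'lat',((p[:2]-O)@[.9797,.2005]).round(4))
E
python3 - <<'E'
from h import *
row()
E
```

```text
time_s: 15.05
position: [0.501, 0.0098, 0.0743]
tool_rot: [[-0.201, 0.979, 0.003], [0.979, 0.201, -0.001], [-0.001, 0.003, -1.0]]
ft_force: [-1.3, -0.8, 7.7]
grip_width: 0.0322
gripper_force: 30.3
x edges mm [ 31.9 117. ]
```

The first cell has stopped about 30 mm short of the plate (x = 32–117 mm). I'll nudge it down gently with the foot of the second cell before setting that one down.

```bash
python3 nudge.py '0 0 -0.02 0 0.02
0 0 -0.045 0 0.02
0 0 -0.045 0 0.02
0 0 -0.045 0 0.02
0 0 -0.045 0 0.02
-0.016 0.0289 0 0 0.02
-0.016 0.0289 0 0 0.02
-0.016 0.0289 0 0 0.02
-0.016 0.0289 0 0 0.02
0 0 0 0 0.02'
python3 nudge.py '0 0 0 0 0.02
0 0 0 0 0.02'
python3 - <<'E'
from h import *
where();row()
E
```

```text
time_s: 16.1
position: [0.6286, -0.0306, 0.2714]
tool_rot: [[-0.2, 0.98, -0.001], [0.98, 0.2, 0.0], [0.0, -0.001, -1.0]]
ft_force: [-1.0, 0.2, -2.7]
grip_width: 0.0318
gripper_force: 31.0
time_s: 16.3
position: [0.6256, -0.0289, 0.2732]
tool_rot: [[-0.202, 0.979, -0.0], [0.979, 0.202, 0.0], [0.0, -0.0, -1.0]]
ft_force: [-0.1, -0.0, -1.2]
grip_width: 0.032
gripper_force: 31.0
s 0.1612 lat -0.0018
x edges mm [ 31.9 105.5]
```

```bash
python3 nudge.py '0 0.001 0.03 0 0.02
0 0 0.03 0 0.02
0 0 0.02 0 0.02
0 0 0.008 0 0.02
0 0 0 0 0.02
0 0 0 0 0.02'
python3 nudge.py '-0.008 0 0.0026 0 0.02
-0.008 0 0.0026 0 0.02
-0.008 0 0.0026 0 0.02
-0.008 0 0.0026 0 0.02
0 0 0 0 0.02'
python3 - <<'E'
from h import *
where();row()
E
```

```text
time_s: 16.95
position: [0.6276, -0.0291, 0.1863]
tool_rot: [[-0.201, 0.979, 0.002], [0.979, 0.201, -0.001], [-0.001, 0.002, -1.0]]
ft_force: [1.0, 0.6, -1.8]
grip_width: 0.032
gripper_force: 30.9
time_s: 17.45
position: [0.6338, -0.0619, 0.1738]
tool_rot: [[-0.2, 0.98, -0.001], [0.98, 0.2, -0.0], [0.0, -0.001, -1.0]]
ft_force: [0.0, 1.0, -2.7]
grip_width: 0.0322
gripper_force: 31.0
s 0.1273 lat -0.0004
x edges mm [31.9 64.5]
```

```bash
python3 nudge.py '-0.006 0 0.002 0 0.02
-0.006 0 0.002 0 0.02
-0.004 0 0.0013 0 0.02
0 0 0 0 0.02'
python3 - <<'E'
from h import *
where();row()
E
```

```text
time_s: 17.9
position: [0.637, -0.0768, 0.1688]
tool_rot: [[-0.201, 0.98, -0.0], [0.98, 0.201, -0.0], [0.0, -0.0, -1.0]]
ft_force: [-0.6, 0.2, -2.6]
grip_width: 0.0321
gripper_force: 31.0
s 0.112 lat -0.0002
x edges mm [22.4 45.5]
```

```bash
python3 nudge.py '-0.005 0 0.0016 0 0.02
-0.005 0 0.0016 0 0.02
0 0 0 0 0.02'
python3 - <<'E'
from h import *
where();row()
E
python3 nudge.py '-0.003 0 0.001 0 0.02
-0.003 0 0.001 0 0.02
0 0 0 0 0.02'
python3 - <<'E'
from h import *
where();row()
E
```

```text
time_s: 18.25
position: [0.6391, -0.0867, 0.1656]
tool_rot: [[-0.201, 0.98, -0.0], [0.98, 0.201, -0.0], [-0.0, -0.0, -1.0]]
ft_force: [0.5, 0.2, -2.5]
grip_width: 0.0321
gripper_force: 31.0
s 0.1019 lat -0.0002
x edges mm [ 9.8 32.9]
time_s: 18.6
position: [0.6403, -0.0922, 0.1637]
tool_rot: [[-0.201, 0.98, -0.0], [0.98, 0.201, -0.0], [-0.0, -0.0, -1.0]]
ft_force: [0.2, 0.0, -2.2]
grip_width: 0.0322
gripper_force: 31.1
s 0.0962 lat -0.0002
x edges mm [ 4.5 24.5]
```

```bash
python3 nudge.py '-0.002 0 0.0006 0 0.02
0 0 0 0 0.02'
python3 nudge.py '-0.002 0 0.0006 0 0.02
0 0 0 0 0.02'
python3 - <<'E'
from h import *
where();row(thr=85);row()
E
```

```text
time_s: 18.85
position: [0.6407, -0.094, 0.1632]
tool_rot: [[-0.201, 0.98, -0.0], [0.98, 0.201, -0.0], [-0.0, -0.0, -1.0]]
ft_force: [0.2, -0.0, -2.1]
grip_width: 0.0319
gripper_force: 31.1
time_s: 19.05
position: [0.6411, -0.096, 0.1626]
tool_rot: [[-0.201, 0.98, -0.0], [0.98, 0.201, -0.0], [-0.0, -0.0, -1.0]]
ft_force: [0.6, -0.1, -2.9]
grip_width: 0.0319
gripper_force: 31.1
s 0.0924 lat -0.0001
x edges mm [  0.3  22.4 182.2 193.8]
x edges mm [ 1.4 20.3]
```

```bash
python3 nudge.py '-0.002 0 0.0006 0 0.02
0 0 0 0 0.02' | grep -E 'pos|ft'
python3 nudge.py '-0.002 0 0.0006 0 0.02
0 0 0 0 0.02' | grep -E 'pos|ft'
python3 - <<'E'
from h import *
where();row(thr=85);row()
E
```

```text
position: [0.6415, -0.0977, 0.1621]
ft_force: [-0.1, 1.1, -0.6]
position: [0.6418, -0.0994, 0.1616]
ft_force: [-1.3, 2.6, 0.5]
s 0.0889 lat -0.0001
x edges mm [  0.3  17.1 179.1 190.6]
x edges mm [ 1.4 16.1]
```

Seated: the force rose to 2.6 N with the edge unmoved. I back off, set the foot down and tip the cell along the calculated arc.

```bash
python3 nudge.py '0.008 0 -0.0025 0 0.02
0.008 0 -0.0025 0 0.02
0 0 0.003 0 0.02
0 0 0.002 0 0.02
0 0 0 0 0.02' 20
python3 nudge.py '0 0 0.0015 0 0.02
0 0 0 0 0.02'
python3 nudge.py '0.004 0 0.0005 0 0.02
0.004 0 0.0003 0 0.02
0.004 0 0.0002 0 0.02
0 0 0 0 0.02'
```

```text
time_s: 20.15
position: [0.6394, -0.0842, 0.1621]
tool_rot: [[-0.201, 0.98, 0.003], [0.98, 0.201, -0.001], [-0.001, 0.002, -1.0]]
ft_force: [3.2, 1.1, 2.2]
grip_width: 0.0321
gripper_force: 30.7
time_s: 20.35
position: [0.6396, -0.0846, 0.1616]
tool_rot: [[-0.201, 0.98, 0.004], [0.98, 0.201, -0.001], [-0.002, 0.003, -1.0]]
ft_force: [1.7, 0.6, 7.9]
grip_width: 0.0321
gripper_force: 31.4
time_s: 20.75
position: [0.6368, -0.0733, 0.1609]
tool_rot: [[-0.201, 0.98, 0.003], [0.98, 0.201, -0.003], [-0.004, 0.002, -1.0]]
ft_force: [-1.4, -2.6, 9.6]
grip_width: 0.0322
gripper_force: 31.7
```

```bash
python3 nudge.py '0.004 0 0.0007 0 0.02
0.004 0 0.0007 0 0.02
0.004 0 0.0008 0 0.02
0 0 0 0 0.02'
python3 nudge.py '0.004 0 0.0012 0 0.02
0.004 0 0.0015 0 0.02
0.004 0 0.0018 0 0.02
0 0 0 0 0.02'
python3 - <<'E'
from h import *
where()
o=observe();p=np.array(o['position']);d=cam.get_image('wrist')
print(cv2.cvtColor(d['pixels'],cv2.COLOR_RGB2GRAY)[225:345:2,274].tolist())
E
```

```text
time_s: 21.15
position: [0.6342, -0.0613, 0.1586]
tool_rot: [[-0.201, 0.98, 0.003], [0.98, 0.201, -0.002], [-0.003, 0.002, -1.0]]
ft_force: [-0.7, -1.4, 10.3]
grip_width: 0.032
gripper_force: 33.0
time_s: 21.55
position: [0.6318, -0.0494, 0.154]
tool_rot: [[-0.201, 0.98, 0.003], [0.98, 0.201, -0.002], [-0.003, 0.002, -1.0]]
ft_force: [-1.5, -2.0, 9.4]
grip_width: 0.0322
gripper_force: 34.2
s 0.1399 lat 0.0002
[84, 84, 84, 88, 89, 91, 90, 91, 89, 88, 90, 89, 90, 84, 89, 89, 85, 29, 7, 30, 1, 35, 41, 42, 62, 110, 109, 108, 105, 80, 82, 86, 82, 77, 84, 75, 79, 78, 83, 80, 86, 84, 85, 83, 82, 81, 82, 85, 83, 80, 106, 110, 107, 107, 35, 34, 22, 47, 44, 50]
```

```bash
python3 nudge.py '0.004 0 0.002 0 0.02
0.004 0 0.002 0 0.02
0 0 0 0 0.02'
python3 - <<'E'
from h import *
where();d=cam.get_image('wrist')
print(cv2.cvtColor(d['pixels'],cv2.COLOR_RGB2GRAY)[241:345:2,274].tolist())
E
python3 nudge.py '0 0 0 0 0.06
0 0 0 0 0.06
0 0 0 0 0.06
0 0 0 0 0.06
0 0 -0.02 0 0.06
0 0 -0.04 0 0.06
0 0 -0.04 0 0.06
0 0 -0.01 0 0.06
0 0 0 0 0.06'
python3 - <<'E'
from h import *
where();row();d=cam.get_image('wrist')
for s in range(60,240,6):
    q=wproj(d,np.r_[O+u2*s/1e3,.036+.3249*s/1e3+.042]).round().astype(int)
    if 0<=q[1]<420: print(s,int(d['pixels'][q[1],q[0]].mean()),end=' | ')
E
```

```text
time_s: 21.9
position: [0.63, -0.0412, 0.1494]
tool_rot: [[-0.201, 0.979, 0.002], [0.979, 0.201, -0.001], [-0.002, 0.001, -1.0]]
ft_force: [-2.1, -0.1, 7.1]
grip_width: 0.0322
gripper_force: 33.9
s 0.1483 lat 0.0
[89, 90, 87, 90, 89, 86, 92, 86, 82, 91, 91, 90, 38, 17, 30, 17, 98, 106, 104, 104, 81, 75, 79, 80, 80, 77, 74, 71, 80, 78, 78, 85, 84, 80, 82, 76, 79, 81, 78, 79, 81, 79, 111, 108, 107, 102, 30, 38, 36, 32, 30, 40]
time_s: 22.85
position: [0.6301, -0.041, 0.2598]
tool_rot: [[-0.201, 0.98, 0.003], [0.98, 0.201, -0.001], [-0.001, 0.003, -1.0]]
ft_force: [-0.5, 0.0, -0.0]
grip_width: 0.0603
gripper_force: 0.0
s 0.1485 lat 0.0002
x edges mm [ 1.4 88.6]
60 41 | 66 47 | 72 81 | 78 51 | 84 49 | 90 28 | 96 37 | 102 35 | 108 18 | 114 33 | 120 34 | 126 35 | 132 21 | 138 20 | 144 16 | 150 28 | 156 29 | 162 75 | 168 62 | 174 52 | 180 83 | 186 88 | 192 86 | 198 88 | 204 87 | 210 81 | 216 137 | 222 138 | 228 140 | 234 140 |
```

Cell 2 lies at x ≈ 93–181 mm, up against cell 1. On to cell A.

```bash
python3 nudge.py '0.0431 -0.0153 0 0 0.06
0.0431 -0.0153 0 0 0.06
0.0431 -0.0153 0 0 0.06
0.0431 -0.0153 0 0 0.06
0.0431 -0.0153 0 0 0.06
0.0431 -0.0153 0 0 0.06
0 0 0 0 0.06
0 0 0 0 0.06' 30
python3 - <<'E'
from h import *
row();d=cam.get_image('wrist');q=wproj(d,np.array([.4878,.1954,.0893]));x,y=q.round().astype(int)
g=cv2.cvtColor(d['pixels'],cv2.COLOR_RGB2GRAY)[y-26:y+26,x-26:x+26]
print(q);print('\n'.join(' '.join('%3d'%v for v in r[::3]) for r in g[::3]))
E
```

```text
time_s: 23.75
position: [0.4871, 0.1944, 0.257]
tool_rot: [[-0.203, 0.979, -0.002], [0.979, 0.203, -0.001], [-0.0, -0.002, -1.0]]
ft_force: [-0.1, -0.3, -0.5]
grip_width: 0.0597
gripper_force: 0.0
x edges mm [  1.4 181.2]
[275.80589025 191.84512274]
144 145 145 146 141  98  22  17  14  27   4   2 114 144 140 139 154 142
140 142 140 143 131  12  17  16  18  34  21  11  23  93 105 151 158 157
141 146 143 145  97  12  19  22  19  16  16  24  20 107 105 103 112 151
143 144 145 144  60  17  13  24  20  12  15  13  20  81 111 108 103 108
140 141 142 142  24  24  38  52  40  45  43  28  22  70 113 107 106 115
140 138 144 137  28  39  75 138 144 146 120  54  36  38 111 104 105 105
143 139 138 127  47 104 150 124 111 114 140 148  56  31 108 104 109 105
141 135 136  92  57 151 114 105 106  97  84  79  91  19 108 107 105 110
146 138 144  57 102 138 109  93 114  97  58  66  87  25  88 112 109 112
133 109 128  37 116 134 109 102 107  72  58  67  91  35  82 109 105 105
 84  88  88  54  91 143 103 108 108  61  59  65  93  17 102 106 105 106
 89  91  85  81  44 143 129 105 102  65  64  90  67  34 106 109 109 110
 87  90  92  92  70  59  93  96 113  85  89  79  14 102 108 108 105 107
111 106 112 107 107  63  19  42  68  63  34  24  85 106 107 110 108 105
114 108 106 107 107 110 104  73  68  65  87 108 103 110 106 109 106 111
108 106 109 110 108 112 103 108 106 110 111 111 103 110 107 104 109 104
107 107 111 110 108 106 100 105 110 105 108 104 100 110 105 110 107 105
108 105 116 106 104 102 104 110 109 104 108 108 106 111 111 114 103 103
```

The row is continuous from the plate to 181 mm, and cell A is under the gripper. Grasp it and carry it over.

```bash
python3 nudge.py '0 0.0003 0.036 0 0.06
0 0 0.036 0 0.06
0 0 0.036 0 0.06
0 0 0.036 0 0.06
0 0 0.036 0 0.06
0 0 0.005 0 0.06
0 0 0 0 0.02
0 0 0 0 0.02
0 0 0 0 0.02
0 0 0 0 0.02' 30
python3 nudge.py '0 0 0 0 0.02
0 0 -0.02 0 0.02
0 0 -0.045 0 0.02
0 0 -0.045 0 0.02
0 0 -0.045 0 0.02
0 0 -0.045 0 0.02
0 0 -0.02 0 0.02
0 0 0 0 0.02'
python3 nudge.py '-0.0362 0.0154 0 0 0.02
-0.0362 0.0154 0 0 0.02
-0.0362 0.0154 0 0 0.02
-0.0362 0.0154 0 0 0.02
-0.0362 0.0154 0 0 0.02
-0.0362 0.0154 0 0 0.02
0 0 0 0 0.02
0 0 0 0 0.02
0 0 0 0 0.02'
python3 -c "
from h import *
where()"
```

```text
time_s: 24.85
position: [0.4889, 0.194, 0.0747]
tool_rot: [[-0.201, 0.98, 0.003], [0.98, 0.201, 0.0], [-0.0, 0.003, -1.0]]
ft_force: [-1.0, 0.0, 3.4]
grip_width: 0.0319
gripper_force: 30.5
time_s: 25.65
position: [0.4885, 0.1942, 0.2962]
tool_rot: [[-0.202, 0.979, 0.006], [0.979, 0.202, 0.001], [-0.0, 0.006, -1.0]]
ft_force: [0.0, -0.1, -2.5]
grip_width: 0.0322
gripper_force: 31.0
time_s: 26.55
position: [0.6217, 0.0006, 0.2922]
tool_rot: [[-0.202, 0.979, -0.002], [0.979, 0.202, 0.001], [0.001, -0.002, -1.0]]
ft_force: [0.1, -0.2, -2.3]
grip_width: 0.0322
gripper_force: 30.9
s 0.1909 lat 0.0003
```

```bash
python3 nudge.py '0 0 0.035 0 0.02
0 0 0.035 0 0.02
0 0 0.02 0 0.02
0 0 0.006 0 0.02
0 0 0 0 0.02
0 0 0.003 0 0.02
0 0 0 0 0.02' 20
python3 nudge.py '0 0 0.0025 0 0.02
0 0 0 0 0.02'
python3 nudge.py '0 0 0.002 0 0.02
0 0 0 0 0.02'
python3 -c "
from h import *
where()"
```

```text
time_s: 27.25
position: [0.6226, -0.0, 0.1953]
tool_rot: [[-0.202, 0.979, 0.002], [0.979, 0.202, -0.0], [-0.001, 0.002, -1.0]]
ft_force: [0.1, -0.4, -1.9]
grip_width: 0.032
gripper_force: 30.9
time_s: 27.45
position: [0.6223, -0.0002, 0.192]
tool_rot: [[-0.201, 0.98, 0.0], [0.98, 0.201, -0.0], [-0.0, 0.0, -1.0]]
ft_force: [0.2, 0.1, -2.1]
grip_width: 0.0321
gripper_force: 30.9
time_s: 27.65
position: [0.6221, -0.0005, 0.1904]
tool_rot: [[-0.201, 0.98, 0.0], [0.98, 0.201, -0.001], [-0.001, -0.0, -1.0]]
ft_force: [-3.5, -1.6, 3.1]
grip_width: 0.0322
gripper_force: 31.7
s 0.1898 lat 0.0005
```

Contact. Tip along the same arc.

```bash
python3 nudge.py '0 0 0.001 0 0.02
0.004 0 0.0005 0 0.02
0.004 0 0.0003 0 0.02
0.004 0 0.0002 0 0.02
0.004 0 0.0007 0 0.02
0.004 0 0.0007 0 0.02
0.004 0 0.0008 0 0.02
0 0 0 0 0.02'
python3 nudge.py '0.004 0 0.0012 0 0.02
0.004 0 0.0015 0 0.02
0.004 0 0.0018 0 0.02
0.004 0 0.002 0 0.02
0.004 0 0.002 0 0.02
0 0 0 0 0.02'
python3 - <<'E'
from h import *
where();d=cam.get_image('wrist')
print(cv2.cvtColor(d['pixels'],cv2.COLOR_RGB2GRAY)[241:345:2,274].tolist())
E
```

```text
time_s: 28.45
position: [0.6174, 0.0231, 0.1871]
tool_rot: [[-0.201, 0.98, 0.001], [0.979, 0.201, -0.002], [-0.002, 0.001, -1.0]]
ft_force: [-4.7, -2.6, 8.8]
grip_width: 0.0318
gripper_force: 34.6
time_s: 29.05
position: [0.6132, 0.0432, 0.178]
tool_rot: [[-0.202, 0.979, 0.0], [0.979, 0.202, -0.001], [-0.001, 0.0, -1.0]]
ft_force: [-4.9, -0.7, 6.3]
grip_width: 0.0319
gripper_force: 35.3
s 0.2343 lat 0.0005
[87, 88, 90, 87, 91, 89, 87, 84, 90, 84, 47, 22, 25, 36, 92, 100, 107, 102, 82, 74, 77, 76, 74, 81, 79, 80, 80, 76, 77, 80, 78, 81, 82, 79, 75, 76, 79, 75, 72, 80, 105, 106, 108, 98, 41, 20, 32, 55, 65, 25, 44, 51]
```

The signature is the same as for the second cell (thin sleeve rim, lean about 35°). Release, lift, move away and check.

```bash
python3 nudge.py '0 0 0 0 0.06
0 0 0 0 0.06
0 0 0 0 0.06
0 0 0 0 0.06
0 0 -0.02 0 0.06
0 0 -0.04 0 0.06
0 0 -0.04 0 0.06
0 0 -0.01 0 0.06
0 0 0 0 0.06'
python3 nudge.py '0.02 -0.04 0 0 0.06
0.02 -0.04 0 0 0.06
0.02 -0.04 0 0 0.06
0.02 -0.04 0 0 0.06
0.02 -0.04 0 0 0.06
0 0 0 0 0.06
0 0 0 0 0.06
0 0 0 0 0.06'
python3 - <<'E'
from h import *
row()
d=cam.get_image('top')['pixels'].mean(2)
print([(s,int(d[tuple(proj('top',np.r_[O+u2*s/1e3,.036+.3249*s/1e3+.042]).round().astype(int)[::-1])])) for s in range(-20,300,5)])
E
```

```text
time_s: 30.0
position: [0.6139, 0.0429, 0.2886]
tool_rot: [[-0.201, 0.98, 0.004], [0.98, 0.201, -0.0], [-0.001, 0.003, -1.0]]
ft_force: [1.1, 0.5, -1.3]
grip_width: 0.0597
gripper_force: 0.0
time_s: 30.8
position: [0.3981, 0.1004, 0.2864]
tool_rot: [[-0.201, 0.98, -0.001], [0.98, 0.201, 0.0], [0.0, -0.001, -1.0]]
ft_force: [-0.2, 0.1, -0.2]
grip_width: 0.06
gripper_force: 0.0
x edges mm [  1.4 182.2 184.3 276.9]
[(-20, 158), (-15, 121), (-10, 57), (-5, 55), (0, 56), (5, 56), (10, 58), (15, 56), (20, 57), (25, 57), (30, 55), (35, 58), (40, 56), (45, 55), (50, 55), (55, 56), (60, 58), (65, 57), (70, 63), (75, 67), (80, 61), (85, 58), (90, 56), (95, 56), (100, 56), (105, 56), (110, 55), (115, 57), (120, 57), (125, 57), (130, 55), (135, 56), (140, 55), (145, 55), (150, 55), (155, 54), (160, 72), (165, 69), (170, 55), (175, 54), (180, 53), (185, 57), (190, 55), (195, 57), (200, 55), (205, 55), (210, 56), (215, 56), (220, 54), (225, 55), (230, 54), (235, 57), (240, 56), (245, 60), (250, 76), (255, 83), (260, 127), (265, 141), (270, 141), (275, 140), (280, 139), (285, 140), (290, 139), (295, 140)]
```

The row reads 1.4 → 277 mm against 273 expected, with joints at 91 and 183. A closer look with the wrist camera will show any gap.

```bash
python3 nudge.py '-0.0339 0.0331 0 0 0.03
-0.0339 0.0331 0 0 0.03
-0.0339 0.0331 0 0 0.03
-0.0339 0.0331 0 0 0.03
-0.0339 0.0331 0 0 0.03
-0.0339 0.0331 0 0 0.03
0 0 0 0 0.03
0 0 0 0 0.03
0 0 0 0 0.03'
python3 - <<'E'
from h import *
where();d=cam.get_image('wrist');g=cv2.cvtColor(d['pixels'],cv2.COLOR_RGB2GRAY).astype(np.float32)
for lat in (-.004,.004):
  S=np.arange(60,275,1.5);q=np.array([wproj(d,np.r_[O+u2*s/1e3+lat*np.array([.9797,.2005]),.036+.3249*s/1e3+.0415]) for s in S]).astype(np.float32)
  v=cv2.remap(g,q[:,:1].copy(),q[:,1:].copy(),cv2.INTER_LINEAR)[:,0]
  x=(S+12.3)/.951
  print([(round(float(a),1),int(b)) for a,b in zip(x,v) if 85<a<112 or 176<a<204 or 262<a<300])
E
```

```text
time_s: 31.8
position: [0.6326, -0.0583, 0.2869]
tool_rot: [[-0.202, 0.979, -0.001], [0.979, 0.202, 0.0], [0.0, -0.0, -1.0]]
ft_force: [0.1, -0.3, 0.3]
grip_width: 0.03
gripper_force: 0.0
s 0.1311 lat -0.0009
[(85.5, 40), (87.1, 53), (88.6, 96), (90.2, 108), (91.8, 73), (93.4, 35), (95.0, 32), (96.5, 29), (98.1, 33), (99.7, 36), (101.3, 36), (102.8, 31), (104.4, 33), (106.0, 34), (107.6, 32), (109.1, 33), (110.7, 30), (177.0, 24), (178.5, 27), (180.1, 42), (181.7, 88), (183.3, 75), (184.9, 54), (186.4, 22), (188.0, 23), (189.6, 28), (191.2, 24), (192.7, 23), (194.3, 29), (195.9, 25), (197.5, 30), (199.1, 21), (200.6, 30), (202.2, 23), (203.8, 22), (262.1, 47), (263.7, 51), (265.3, 50), (266.9, 54), (268.5, 49), (270.0, 49), (271.6, 52), (273.2, 71), (274.8, 112), (276.3, 113), (277.9, 107), (279.5, 128), (281.1, 127), (282.6, 126), (284.2, 128), (285.8, 129), (287.4, 129), (289.0, 129), (290.5, 127), (292.1, 127), (293.7, 130), (295.3, 130), (296.8, 129), (298.4, 131)]
[(85.5, 38), (87.1, 35), (88.6, 57), (90.2, 76), (91.8, 56), (93.4, 32), (95.0, 26), (96.5, 28), (98.1, 28), (99.7, 27), (101.3, 25), (102.8, 25), (104.4, 31), (106.0, 30), (107.6, 31), (109.1, 32), (110.7, 32), (177.0, 19), (178.5, 17), (180.1, 33), (181.7, 74), (183.3, 82), (184.9, 57), (186.4, 24), (188.0, 19), (189.6, 21), (191.2, 20), (192.7, 19), (194.3, 25), (195.9, 22), (197.5, 29), (199.1, 22), (200.6, 25), (202.2, 21), (203.8, 20), (262.1, 44), (263.7, 47), (265.3, 46), (266.9, 44), (268.5, 43), (270.0, 44), (271.6, 43), (273.2, 57), (274.8, 111), (276.3, 92), (277.9, 135), (279.5, 153), (281.1, 152), (282.6, 151), (284.2, 151), (285.8, 152), (287.4, 151), (289.0, 150), (290.5, 150), (292.1, 150), (293.7, 151), (295.3, 149), (296.8, 149), (298.4, 150)]
```

Both joints are equally narrow (about 5 mm of bare steel ends and nub), at 90 and 182 mm, with the top end at 273 mm. The row is closed. Handing in.

```bash
python3 -c "
from rig import env, cam, ticket, observe
print(ticket.close_job())"
```

```text
the job is handed in; nothing more can be done
None
```

All three tall cells lie foot-down in one closed row against the end plate (the first stopped about 30 mm short and was pushed home with the second cell's foot); the job was handed in at about 32 s with the gripper clear, no verdict was shown, and I did not re-measure the bystanders.

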